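# Close the scale's splash screen and snap its retaining cap on

## Task

Close up the weighing station for the wash-down: lower the raised splash screen all the way, so that its yellow tongue drops over the brass stud, then take the orange snap cap and press it onto the stud until it clicks, and keep pressing until it sits fully home, without ramming it. Finish while still holding the cap pressed down on the stud (do not let go), with the screen still down and everything else on the counter left where it is.

Things in the scene. Friction and masses are not known exactly. Their poses are not given: they have to be found in the camera images.
- cap: The snap cap: orange plastic round cap standing open side down on the table, 42 mm across, 36 mm tall, about 40 g. Origin: centre of its open underside; z up to its closed flat top; its turn about z does not matter. Inside: a lip 24 mm wide and 5 mm tall at the mouth, then a 32 mm wide cavity with its ceiling 22 mm above the origin. Its place among the small things changes.
- stud_top (a point): Centre of the flat top of the upright brass stud, 42 mm above the table, in front of the screen; z up, x square to the screen and away from the robot. Fully home, the cap's ceiling sits on the stud's top: its underside is then 22 mm below this point.
- stud: The brass stud, 20 mm diameter, 32 mm tall; origin at its foot, on the 10 mm thick latch plate. Chamfered top; four spring balls, centred 11.5 mm below the top, bulge to 29 mm across. The cap's mouth meets them with its underside about 7 mm below the stud's top: push rises to about 15 N, drops at the click (16 to 18 mm below), rises again fully home. Over 80 N damages it.
- station: The weighing station, fixed to the table. Origin: on the table right under the stud; x from the stud square to the screen, z up. Two posts 135 mm tall stand at x 90 mm, y plus and minus 158 mm. Behind the screen is a counter scale, its steel platter 290 x 320 mm, 90 mm above the table, with a 25 mm tall food tray fixed on it.
- screen (a joint): How far the sliding splash screen is raised, in m: 0 fully down, 0.09 fully up. It slides straight up and down between the posts, weighs about 0.5 kg and stays where it is left by friction: about 4 N of push lowers it, about 14 N of pull raises it. It is a clear pane in an aluminium frame, 300 mm wide; its top rail is 110 mm above the table when down.
- screen_handle (a point): Middle of the screen's handle: a black horizontal bar, 14 x 14 mm in section, 132 mm long along this point's y, z up, on two legs 62 mm either side. 33 mm is free below it, so it can be pinched from above, fingers before and behind it, or pushed down. It is 90 mm beyond the stud and 150 mm above the table when the screen is down, higher by the joint value when raised.
- tongue (a point): Centre, on the top face, of the 30 mm square hole in the flat yellow tongue (60 mm wide, 6 mm thick) that reaches forward from the screen's foot over the stud. With the screen down the hole surrounds the stud's foot and this point is 18 mm above the table, leaving 2 mm under the home cap; with the screen up the tongue hangs over the stud and blocks it.
- jar_lid: white jar lid, plain solid disc, 54 mm across, 16 mm tall. Origin: centre of its underside. Bystander, not the snap cap.
- star_knob: black star-shaped clamp knob on a short steel foot, about 50 mm across, 32 mm tall. Origin: centre of its underside. Bystander.
- label_roll: roll of blank white paper labels standing on its end, 60 mm across, 40 mm tall, with a 26 mm core hole. Origin: centre of its underside. Bystander.
- tray_stack: stack of empty white trays, 130 x 180 mm, 35 mm tall, on the table to the robot's right. Origin: centre of its underside. Bystander.
- bottle: brown-red sauce bottle with a red cap, 60 mm across, 170 mm tall, on the table to the robot's left. Origin: centre of its underside. Bystander.
Mind the look-alikes: they are no part of the job. Several things look just like the cap: the one meant starts farthest from the robot's base.

How it is judged:
By the outcome, as a careful person would: the job done as asked, in the order asked, and still so for the second after the job is handed in, while the arm keeps its last pose, push and grip.
It also fails if it takes over 58 s, if anything falls off the work surface, if the arm or the gripper's body presses on something with over 40 N, if the wrist force passes 120 N, or if a joint passes its speed limit or range.

## Robot

A 6-joint arm with a two-finger parallel gripper is mounted at the origin on the work surface. World frame = base frame: x ahead of the robot, y to its left, z up, the work surface at z = 0. Lengths are in mm, angles in rad, forces in N, time in s.
With the tool pointing down it reaches from about 350 to 775 mm from the base axis. Payload 7.3 kg.
Tool frame: the origin (TCP) lies midway between the tips of the shut fingers; the grasp point (between the pads) lies 19 mm behind it; z points along the fingers, x is the direction in which the jaws open and shut, and the axes are right-handed (so a half turn about z gives the same grasp; the last joint's range is limited). The gripper opens to 92 mm and grips with 3 to 60 N. Pads are 19 mm wide; open, the fingers measure 130 mm over their backs; the gripper's body (75 mm by 190 mm) begins 47 mm behind the grasp point.
Start: joints at [-1.317, 0.342, 1.524, -0, 1.275, -0.146], TCP at [204.372, -483.612, 186.741] pointing down, gripper open.
Joint ranges: [-2.53, 2.53], [-0.77, 2.02], [0.04, 2.7], [-1, 4.14], [0.28, 2.66], [-3.11, 3.11]. Speed limits (rad/s): [2.57, 2.57, 3.14, 3.14, 3.14, 3.14].

## Interface

Orientations are given as [roll, pitch, yaw] about the fixed x, y, z axes, in that order (R = Rz(yaw) Ry(pitch) Rx(roll)).
In Python, from plant import bot gives the robot as it stands.
- The arm moves only by the shell command python3 -m pendant 'ROWS' [OPENING]. ROWS is JSON, a list of rows, each an object with "linear": the shift along the world's x, y, z in mm, a list of three; "twist": the turn about the world's z in degrees. In form: [{"linear": [x, y, z], "twist": twist}, ...]. A call has 1 to 20 rows; each row is the pose to reach, as a shift and turn from the pose commanded when the call began; what a row does not reach only later rows make up. A row lasts 1/8 s, in which the tool goes at most 62.5 mm and 10.7 degrees, less where a joint would pass 70% of its speed; a pose out of reach is approached as far as the arm can. A call with a gripper value outside its range is refused whole. OPENING is the closure in counts, from 0 (fully open) to 255 (shut), set as the call begins (- or left out, the last holds). The fingers move at their own pace and stop on an object; the grip force is fixed at half the most. Time passes only in rows, so rows that repeat a pose let the fingers close. It gives the time, the measured TCP pose, the force and the opening at its end, in the units of the state.
- bot.get_obs(): the state, without advancing time (a new reading comes with each control period).
- bot.capture(name): name is "side" or "top"; returns a dict with "frame" (480x640x3 uint8, blue, green, red), "z_map" (480x640 float32, mm along the optical axis (not along the pixel's ray), 0 where there is no reading), "fx", "fy", "cx", "cy" (pixels), "k1" (the pictures are not rectified: a ray, as slopes to the right and down, at radius r is drawn at 1 + k1 r^2 times it, then the intrinsics apply), "rvec" (rotation vector, rad) and "tvec" (3), from world to camera coordinates, as OpenCV has them. Camera axes: x right, y down, z forward; pixel columns grow to the right and rows downward; lengths in mm; the calibration is good to about 2 mm. A picture is of the moment at which its call begins.
- bot.close_job(): hands the job in, once; it reports no verdict.
The state is a dict: "time": time; "joint_positions": joint angles; "dq": joint speeds; "tau": joint torques, N m; "tool_pos": TCP position; "tcp_rot": TCP orientation; "contact_force": force on the tool from outside, world axes, zero at the start; "moment": the same for the moment, N m; "grip_width": finger opening in mm.
Only numpy, scipy, OpenCV 4.12 (cv2) and the standard library are available. Lean on these libraries where they do the work, as an engineer would, in place of code of your own. Each camera call takes 0.05 s, during which the arm holds its last target. There are 200 camera calls.

## Working session

There is one attempt and no reset: what is moved stays moved. The work goes in short steps, Python scripts to look and compute and a shell command to move; the robot and the scene stay as the last step left them, time stands still between calls to the robot, and variables do not carry over. Pictures are saved under pics/ and viewed, about 8 in all and at most 12, crops included, and the job is handed in when it is done.

```bash
mkdir -p pics
cat > h.py <<'E'
import numpy as np, cv2
from plant import bot
def cap(n,save=None):
    c=bot.capture(n)
    if save: cv2.imwrite('pics/'+save+'.png',c['frame'])
    np.savez('last_'+n+'.npz',**c)
    return c
def world(c,uv):
    uv=np.atleast_2d(np.array(uv,float)); K=np.array([[c['fx'],0,c['cx']],[0,c['fy'],c['cy']],[0,0,1.]],float)
    d=cv2.undistortPoints(uv.reshape(-1,1,2),K,np.array([float(c['k1']),0,0,0])).reshape(-1,2)
    R=cv2.Rodrigues(np.array(c['rvec'],float))[0]; t=np.array(c['tvec'],float).ravel()
    z=np.array([c['z_map'][int(round(v)),int(round(u))] for u,v in uv])
    P=np.c_[d*z[:,None],z]
    return (P-t)@R
def allworld(c):
    v,u=np.mgrid[0:480,0:640]; return world(c,np.c_[u.ravel(),v.ravel()]).reshape(480,640,3)
E
python3 - <<'E'
from h import *
a=cap('top','top1');b=cap('side','side1')
cv2.imwrite('pics/both.png',np.hstack([cv2.resize(x['frame'],(400,300)) for x in(a,b)]))
for c in(a,b):
    R=cv2.Rodrigues(np.array(c['rvec'],float))[0];print(-R.T@np.array(c['tvec']).ravel(),R[2],c['fx'],c['k1'])
    W=allworld(c);hsv=cv2.cvtColor(c['frame'],cv2.COLOR_BGR2HSV)
    for nm,lo,hi in(('or',(5,150,100),(18,255,255)),('yel',(22,120,100),(35,255,255))):
        n,l,s,ce=cv2.connectedComponentsWithStats(cv2.inRange(hsv,lo,hi))
        for i in range(1,n):
            if s[i,4]>60:
                p=W[(l==i)&(c['z_map']>0)]
                print(nm,ce[i].round(),s[i],np.median(p,0).round(1),np.percentile(p[:,2],[5,95]).round())
print(bot.get_obs())
E
```

```text
[ 327.68316804  -17.70877747 1415.51878686] [ 0.11007079  0.01458656 -0.99381671] 502.6725329371469 0.027792357490894135
or [309. 117.] [297 101  24  33 567] [803.4  42.7 111.5] [107. 116.]
or [283. 124.] [269 106  28  34 497] [776.5 111.6 113.7] [109. 118.]
or [162. 192.] [149 179  25  28 333] [595.8 428.6 114.6] [ 56. 135.]
or [215. 253.] [205 245  17  16  65] [440.4 300.9  25.3] [ 0. 39.]
or [209. 295.] [198 287  17  16  62] [329.5 313.7  23.9] [-1. 40.]
or [184. 324.] [172 317  19  16  79] [249.7 379.3  25. ] [-2. 38.]
yel [311. 205.] [299 185  26  43 852] [571.   36.4  88.4] [43. 93.]
[-109.13822742  911.05535472  865.65839757] [ 0.44446471 -0.69591163 -0.56405507] 540.1709338837885 -0.06474263489179971
or [586. 103.] [  498     0   142   200 11335] [   96.6 -1324.2   139.9] [-183.  485.]
or [489. 162.] [483 150  13  23  96] [  427.2 -1322.8  -178. ] [-229. -138.]
or [199. 229.] [172 213  52  33 890] [786.5  86.4 110.3] [102. 114.]
or [150. 353.] [ 132  320   37   63 1583] [590.2 452.5  81.4] [ 11. 134.]
or [297. 358.] [287 349  20  17 222] [367.7 259.2  16.8] [ 1. 33.]
or [253.
[... 252 characters left out ...]
82. 89.]
{'time': 0.1, 'joint_positions': array([-1.31698229e+00,  3.42643408e-01,  1.52493777e+00,  3.34408942e-05,
        1.27541407e+00, -1.45998560e-01]), 'dq': array([-5.40908245e-05, -7.01658801e-04, -3.18435333e-03,  5.10881206e-04,
        2.37103977e-03, -8.74312031e-04]), 'tau': array([ 1.61874119e-03, -4.32005847e+01, -2.44693279e+01,  7.20303459e-02,
        5.26095985e-02, -5.39410462e-05]), 'tool_pos': array([ 204.27689542, -483.16177273,  186.11383014]), 'tcp_rot': array([-3.14135697e+00,  1.38301719e-03, -1.17099333e+00]), 'contact_force': array([-0.04531267,  0.51879597, -0.54652135]), 'moment': array([-0.05152177,  0.00027757,  0.04881026]), 'grip_width': 91.6985417632495}
```

View pics/top1.png

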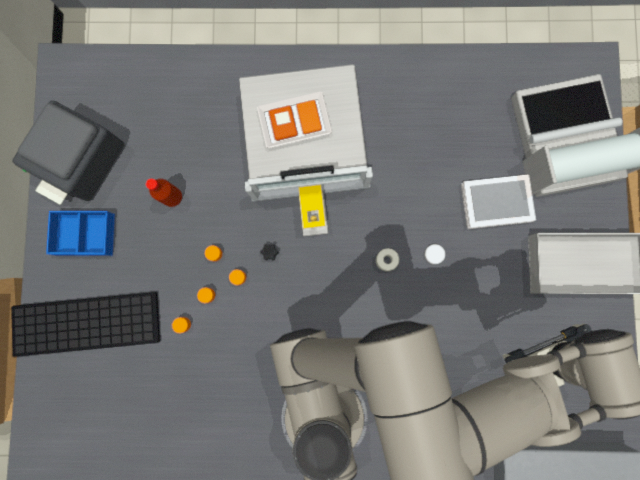

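View pics/side1.png

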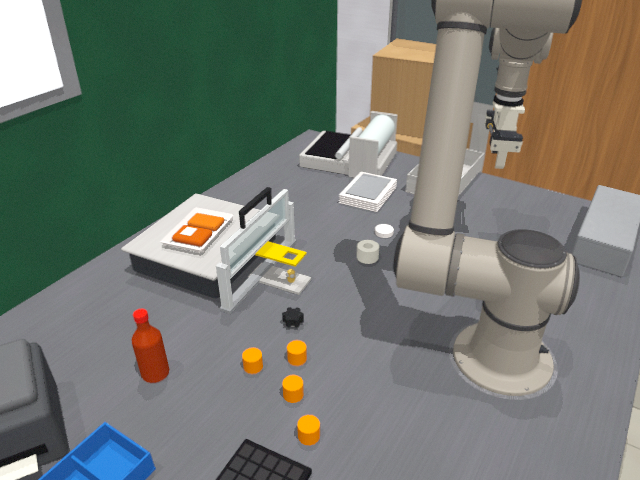

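Top view: four orange caps at (213,253), (237,277), (206,295) and (180,325). The screen is raised with its handle at about (307,171), the yellow tongue at (312,205), and the stud visible through the tongue's hole. The cap at (213,253) looks farthest from the base at (≈325,430), and I'll confirm that with numbers and a crop.

Run:
```python
from h import *
L={n:dict(np.load(f'last_{n}.npz')) for n in('top','side')}
for n,c in L.items():
    W=allworld(c);f=c['frame'];hsv=cv2.cvtColor(f,cv2.COLOR_BGR2HSV);X,Y,Z=W[...,0],W[...,1],W[...,2];ok=c['z_map']>0
    print(n,'table z',np.median(Z[ok&(abs(X-450)<30)&(abs(Y-150)<25)]).round(1))
    m=cv2.inRange(hsv,(5,120,80),(22,255,255))>0
    m&=ok&(X>200)&(X<480)&(Y>230)&(Y<440)&(Z>30)&(Z<42)
    k,l,s,ce=cv2.connectedComponentsWithStats(m.astype(np.uint8))
    for i in range(1,k):
        if s[i,4]>20:
            p=W[l==i];q,r=cv2.minEnclosingCircle(p[:,:2].astype(np.float32));mu=p.mean(0)
            print(' cap',ce[i].round(1),s[i,4],mu.round(1),'dist',np.hypot(*mu[:2]).round(),'circ',np.round(q,1),round(r,1))
    # handle
    m=ok&(hsv[...,2]<70)&(Z>205)&(Z<265)&(X>540)&(X<760)&(Y>-100)&(Y<200)
    p=W[m]; print(' handle n',m.sum())
    if m.sum()>20:
        t=p[p[:,2]>np.percentile(p[:,2],95)-8]
        (cx,cy),(w,h),a=cv2.minAreaRect(t[:,:2].astype(np.float32));print('  rect',cx,cy,w,h,a,'mean',t.mean(0).round(1))
        v=np.linalg.svd(t[:,:2]-t[:,:2].mean(0))[2][0];print('  dir deg',np.degrees(np.arctan2(v[1],v[0])))
    m=ok&(cv2.inRange(hsv,(22,100,80),(35,255,255))>0)&(Z>70)&(X>480)&(X<680)
    p=W[m];print(' tongue',np.round(cv2.minAreaRect(p[:,:2].astype(np.float32))[0],1),cv2.minAreaRect(p[:,:2].astype(np.float32))[1:],'z',np.percentile(p[:,2],[5,50,95]).round(1))
a,b=L['top']['frame'],L['side']['frame']
A=cv2.resize(a[160:260,255:355],(400,400),interpolation=2);B=cv2.resize(b[225:305,220:320],(400,320),interpolation=2);B=cv2.copyMakeBorder(B,0,80,0,0,0)
A2=cv2.resize(a[230:340,150:260],(400,200));
cv2.imwrite('pics/crop1.png',np.hstack([A,B]))
cv2.imwrite('pics/crop2.png',cv2.resize(a[225:345,150:310],(800,600),interpolation=2))
```

```text
top table z 26.8
 cap [212.  252.2] 179 [445.4 310.8  36.1] dist 543.0 circ [445.1 311.3] 21.1
 cap [235.1 276.4] 148 [379.1 245.6  36.3] dist 452.0 circ [379.  243.3] 21.0
 cap [204.5 294.5] 184 [329.6 327.9  36.7] dist 465.0 circ [329.5 328.1] 21.1
 cap [179.8 325.3] 188 [246.4 392.5  36.1] dist 463.0 circ [247.1 393.4] 22.0
 handle n 240
  rect 627.5137939453125 41.44712829589844 11.975627899169922 126.55205535888672 7.377902984619141 mean [627.7  41.7 227.9]
  dir deg -83.04390312096479
 tongue [566.   35.9] ((112.87287902832031, 60.052974700927734), 7.005944728851318) z [84.1 88.7 92.8]
side table z 21.0
 cap [295.7 348.4] 210 [378.3 246.9  33.5] dist 452.0 circ [378.8 247.5] 23.4
 cap [251.7 355.2] 237 [444.9 313.2  34. ] dist 544.0 circ [444.9 311.9] 22.2
 cap [292.5 383. ] 288 [328.8 329.9  34.7] dist 466.0 circ [330.1 330. ] 22.7
 cap [308.3 424.4] 355 [248.2 395.   34. ] dist 466.0 circ [248.9 394.3] 22.1
 handle n 275
  rect 628.2481689453125 45.6539306640625 16.538755416870117 130.09567260742188 6.987840175628662 mean [626.3  50.  224.4]
  dir deg -83.51496561113477
 tongue [567.7  34.8] ((118.6959228515625, 68.37764739990234), 5.737631320953369) z [81.8 86.2 89.1]
```

View pics/crop1.png

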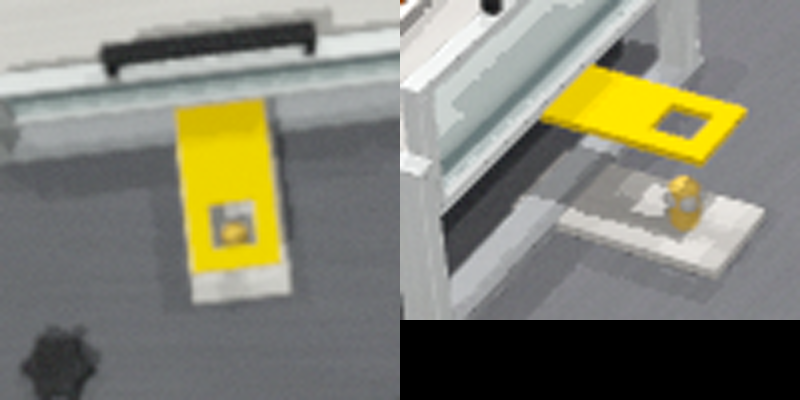

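View pics/crop2.png

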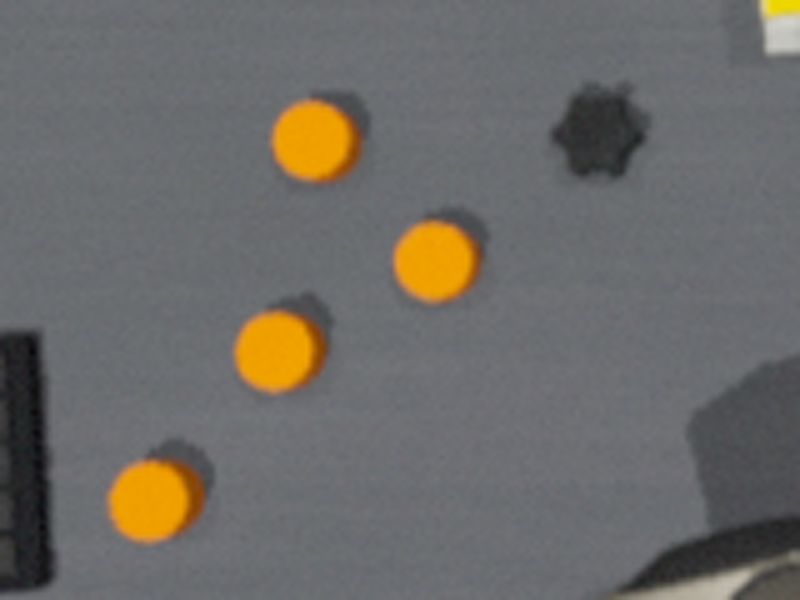

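Crops: the target is the upper-left cap at top pixel (212,252), 543 mm from the base. The others are at (235,276), (204,294) and (180,325), at 452–466 mm, so the choice is clear. Next I'll move the shut gripper above the handle, at about (627.6, 43), with the bar top at about 228.

```bash
python3 -m pendant '[{"linear":[15,20,25],"twist":-2},{"linear":[45,58,60],"twist":-5},{"linear":[80,100,74],"twist":-8},{"linear":[118,147,74],"twist":-11},{"linear":[156,194,74],"twist":-14},{"linear":[194,241,74],"twist":-16},{"linear":[232,288,74],"twist":-16},{"linear":[270,335,74],"twist":-16},{"linear":[308,382,74],"twist":-16},{"linear":[346,429,74],"twist":-16},{"linear":[380,471,74],"twist":-16},{"linear":[405,502,74],"twist":-16},{"linear":[418,520,74],"twist":-16},{"linear":[423,526,74],"twist":-16},{"linear":[423,526,74],"twist":-16},{"linear":[423,526,74],"twist":-16}]' 255
```

```text
time: 2.1
tool_pos: [627.0, 41.4, 260.9]
tcp_rot: [3.141, -0.0, -1.451]
contact_force: [0.1, 0.4, -0.1]
grip_width: 0.1
```

```bash
python3 -m pendant '[{"linear":[0,0,-12],"twist":0},{"linear":[0,0,-24],"twist":0},{"linear":[0,0,-29],"twist":0},{"linear":[0,0,-33],"twist":0},{"linear":[0,0,-38],"twist":0},{"linear":[0,0,-44],"twist":0},{"linear":[0,0,-50],"twist":0},{"linear":[0,0,-56],"twist":0},{"linear":[0,0,-62],"twist":0}]'
python3 -m pendant '[{"linear":[0,0,-6],"twist":0},{"linear":[0,0,-12],"twist":0},{"linear":[0,0,-18],"twist":0},{"linear":[0,0,-24],"twist":0},{"linear":[0,0,-30],"twist":0},{"linear":[0,0,-35],"twist":0},{"linear":[0,0,-39],"twist":0},{"linear":[0,0,-39],"twist":0}]'
```

```text
time: 3.22
tool_pos: [627.4, 42.4, 198.3]
tcp_rot: [3.142, -0.0, -1.45]
contact_force: [0.4, -1.4, -0.2]
grip_width: 0.5
time: 4.22
tool_pos: [627.3, 42.4, 159.0]
tcp_rot: [3.141, 0.0, -1.45]
contact_force: [0.1, -0.3, -0.1]
grip_width: 0.2
```

Run:
```python
from h import *
b=cap('side');a=cap('top')
cv2.imwrite('pics/crop3.png',np.hstack([cv2.resize(b['frame'][150:310,200:330],(390,480),interpolation=2),cv2.resize(a['frame'][150:280,240:345],(390,480),interpolation=2)]))
```

```text
(no output)
```

View pics/crop3.png

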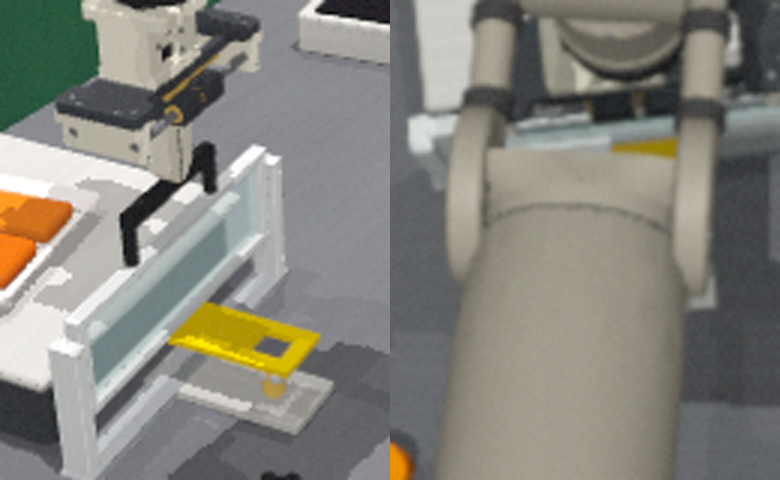

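The side view shows the fingers at the handle with the tongue still well above the stud. I'll measure how far it is raised.

```bash
cat > m.py <<'E'
from h import *
import sys
def screen(c):
    W=allworld(c);hsv=cv2.cvtColor(c['frame'],cv2.COLOR_BGR2HSV);X,Y,Z=W[...,0],W[...,1],W[...,2];ok=c['z_map']>0
    m=ok&(cv2.inRange(hsv,(22,100,80),(35,255,255))>0)&(Z>5)&(X>480)&(X<640)&(abs(Y-35)<60)
    print('tongue z',np.percentile(Z[m],[5,50,95]).round(1),m.sum())
    m=ok&(hsv[...,2]<60)&(Z>120)&(Z<245)&(X>600)&(X<650)&(Y>-30)&(Y<120)
    p=W[m]
    for y0 in range(-30,120,15):
        q=p[(p[:,1]>=y0)&(p[:,1]<y0+15)]
        if len(q)>3: print('handle y',y0,q[:,0].mean().round(1),q[:,2].min().round(),q[:,2].max().round(),len(q))
if __name__=='__main__': screen(dict(np.load('last_side.npz')))
E
python3 m.py
```

```text
tongue z [52.3 57.3 60.4] 701
handle y -30 635.0 155.0 196.0 20
handle y -15 633.5 152.0 199.0 44
handle y 0 628.7 184.0 197.0 17
handle y 15 627.0 186.0 194.0 9
handle y 30 625.4 186.0 192.0 4
handle y 45 625.3 189.0 199.0 21
handle y 60 623.1 187.0 200.0 25
handle y 75 621.9 187.0 200.0 31
handle y 90 620.7 153.0 200.0 33
handle y 105 621.5 152.0 197.0 67
```

Run:
```python
from h import *
b=np.load('last_side.npz')['frame']
cv2.imwrite('pics/crop4.png',cv2.resize(b[175:245,230:290],(600,600*70//60*6//7),interpolation=2))
```

```text
(no output)
```

View pics/crop4.png

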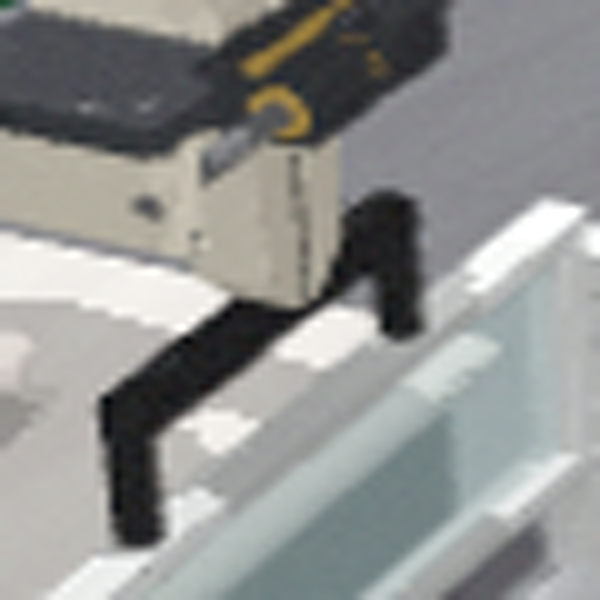

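The fingertips are shown sitting on the bar at z≈198, while the measured TCP is 159. That suggests a stale picture, so I'll capture again.

Run:
```python
from h import *
import m
o=bot.get_obs();print(o['time'],o['tool_pos'],o['contact_force'],o['joint_positions'])
m.screen(cap('side'))
```

```text
4.325 [627.20049523  42.37099713 159.04485976] [0.65012678 0.1963903  0.1079825 ] [-5.43413191e-02  5.55272580e-01  1.25698378e+00 -7.30855021e-05
  1.33031738e+00  1.39600388e+00]
tongue z [52.  57.3 60.4] 699
handle y -30 635.9 154.0 197.0 26
handle y -15 633.2 154.0 200.0 38
handle y 0 628.3 184.0 199.0 20
handle y 15 626.1 187.0 196.0 8
handle y 30 623.3 188.0 193.0 4
handle y 45 625.9 189.0 198.0 21
handle y 60 623.8 188.0 200.0 30
handle y 75 622.2 188.0 199.0 24
handle y 90 620.1 156.0 199.0 37
handle y 105 621.8 152.0 199.0 62
```

Run:
```python
from h import *
c=dict(np.load('last_side.npz'));
for u,v in[(252,198),(256,198),(258,202),(260,204),(262,200),(252,207),(246,212),(266,200),(270,195)]: print(u,v,world(c,[(u,v)])[0].round(1),c['frame'][v,u])
```

```text
252 198 [625.   60.2 236.7] [160 172 176]
256 198 [615.   57.5 238.3] [147 162 166]
258 202 [613.5  53.1 225.8] [148 160 165]
260 204 [616.3  43.1 214.5] [116 124 126]
262 200 [617.   33.6 220.7] [146 159 164]
252 207 [627.4  60.1 211.2] [154 168 174]
246 212 [762.  -68.2  89. ] [232 236 239]
266 200 [638.8  -8.4 193.8] [50 42 43]
270 195 [ 866.1 -310.3   -2.4] [143 138 138]
```

```bash
python3 -m pendant '[{"linear":[0,0,-1],"twist":0}]'
python3 - <<'E'
from h import *
import m
o=bot.get_obs();print(o['time'],o['tool_pos'],o['contact_force'])
m.screen(cap('side'))
c=cap('top');W=allworld(c);Z=W[...,2]
hsv=cv2.cvtColor(c['frame'],cv2.COLOR_BGR2HSV)
mm=(c['z_map']>0)&(hsv[...,2]<60)&(Z>120)&(Z<245)&(W[...,0]>605)&(W[...,0]<650)&(W[...,1]>-40)&(W[...,1]<120)
print(mm.sum(),np.percentile(Z[mm],[10,50,90]) if mm.any() else '')
mm=(c['z_map']>0)&(cv2.inRange(hsv,(22,100,80),(35,255,255))>0)&(W[...,0]>480)&(W[...,0]<650)
print(mm.sum(),np.percentile(Z[mm],[10,50,90]) if mm.any() else '')
cv2.imwrite('pics/crop5.png',cv2.resize(cap('side')['frame'][140:320,190:330],(600,772)))
E
```

```text
time: 4.5
tool_pos: [627.4, 42.4, 158.8]
tcp_rot: [-3.142, -0.0, -1.45]
contact_force: [-1.2, -0.9, 4.5]
grip_width: 0.3
4.5 [627.4121379   42.40731535 158.82530007] [-1.22297425 -0.92541261  4.53315938]
tongue z [51.1 57.2 60.6] 702
handle y -30 635.8 150.0 197.0 28
handle y -15 633.3 159.0 199.0 34
handle y 0 628.9 184.0 197.0 19
handle y 15 626.7 185.0 197.0 10
handle y 30 623.5 188.0 193.0 4
handle y 45 625.6 188.0 199.0 23
handle y 60 623.6 187.0 199.0 27
handle y 75 621.9 187.0 199.0 26
handle y 90 620.0 156.0 200.0 32
handle y 105 621.6 151.0 199.0 66
14 [195.24699684 198.22258006 200.99120316]
63 [55.94893116 59.40155693 63.15458197]
```

Run:
```python
from h import *
c=dict(np.load('last_side.npz'));f=c['frame'];a=np.load('last_top.npz')['frame']
cv2.imwrite('pics/crop6.png',np.hstack([cv2.resize(f[90:250,200:330],(487,600),interpolation=2),cv2.resize(cv2.imread('pics/side1.png')[70:190,470:530],(300,600),interpolation=2)]))
W=allworld(c)
for v in range(130,232,3):
  print(v,[tuple(W[v,u].round().astype(int)) for u in(240,250,257,262)])
```

```text
130 [(np.int64(625), np.int64(81), np.int64(414)), (np.int64(605), np.int64(72), np.int64(416)), (np.int64(595), np.int64(60), np.int64(414)), (np.int64(592), np.int64(47), np.int64(410))]
133 [(np.int64(628), np.int64(79), np.int64(406)), (np.int64(603), np.int64(75), np.int64(410)), (np.int64(594), np.int64(62), np.int64(408)), (np.int64(591), np.int64(49), np.int64(404))]
136 [(np.int64(626), np.int64(81), np.int64(401)), (np.int64(604), np.int64(74), np.int64(403)), (np.int64(594), np.int64(63), np.int64(401)), (np.int64(590), np.int64(51), np.int64(398))]
139 [(np.int64(626), np.int64(83), np.int64(394)), (np.int64(605), np.int64(74), np.int64(396)), (np.int64(594), np.int64(63), np.int64(394)), (np.int64(589), np.int64(53), np.int64(391))]
142 [(np.int64(635), np.int64(73), np.int64(382)), (np.int64(609), np.int64(70), np.int64(386)), (np.int64(599), np.int64(58), np.int64(384)), (np.int64(597), np.int64(43), np.int64(379))]
145 [(np.int64(635), np.int64(74), np.int64(375)), (np.int64(608), np.int64(72), np.int64(380)), (np.int64(600), np.int64(58), np.int64(377)), (np.int64(59
[... 4639 characters left out ...]
int64(618), np.int64(82), np.int64(189)), (np.int64(713), np.int64(-54), np.int64(86)), (np.int64(637), np.int64(15), np.int64(148))]
223 [(np.int64(626), np.int64(109), np.int64(193)), (np.int64(718), np.int64(-31), np.int64(87)), (np.int64(635), np.int64(37), np.int64(151)), (np.int64(625), np.int64(30), np.int64(151))]
226 [(np.int64(627), np.int64(109), np.int64(184)), (np.int64(708), np.int64(-19), np.int64(88)), (np.int64(629), np.int64(46), np.int64(149)), (np.int64(624), np.int64(32), np.int64(143))]
229 [(np.int64(718), np.int64(11), np.int64(91)), (np.int64(696), np.int64(-3), np.int64(91)), (np.int64(620), np.int64(57), np.int64(149)), (np.int64(626), np.int64(32), np.int64(134))]
```

View pics/crop6.png

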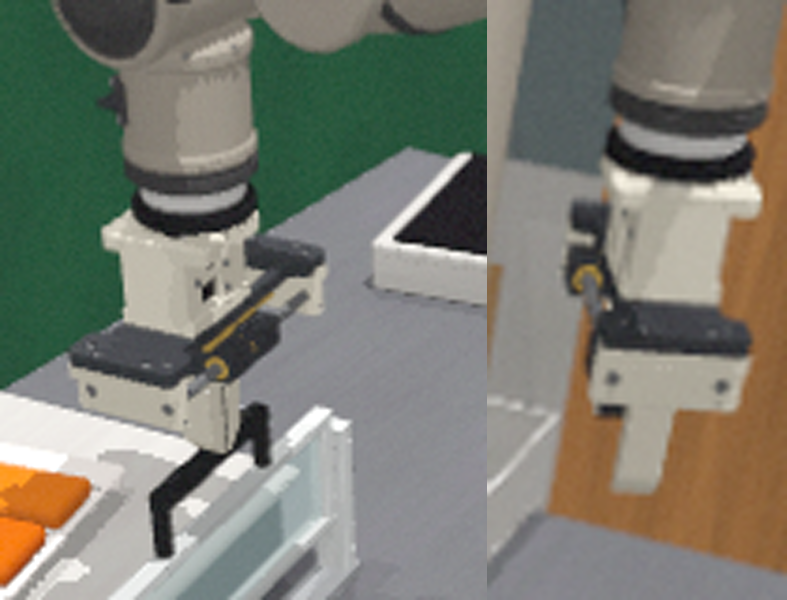

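The pictures show the fingertips resting on the bar with its top at z≈198. Tray, platter and cap heights agree with the cameras, and the screen has moved only 30 mm. So the reported TCP z reads about 39 mm lower than the real fingertips. I'll keep pushing and go by force and camera.

```bash
python3 -m pendant '[{"linear":[0,0,-5],"twist":0},{"linear":[0,0,-11],"twist":0},{"linear":[0,0,-17],"twist":0},{"linear":[0,0,-22],"twist":0},{"linear":[0,0,-26],"twist":0},{"linear":[0,0,-30],"twist":0},{"linear":[0,0,-34],"twist":0}]'
python3 - <<'E'
from h import *
import m
m.screen(cap('side'))
c=dict(np.load('last_side.npz'));W=allworld(c);hsv=cv2.cvtColor(c['frame'],cv2.COLOR_BGR2HSV)
p=W[(abs(W[...,0]-420)<40)&(abs(W[...,1]-60)<25)];print('table',np.median(p,0))
E
```

```text
time: 5.52
tool_pos: [627.4, 42.4, 124.5]
tcp_rot: [-3.141, -0.0, -1.45]
contact_force: [-2.4, 0.3, 4.7]
grip_width: 0.5
tongue z [19.1 23.  36.5] 672
handle y -30 637.2 123.0 161.0 20
handle y -15 633.5 124.0 164.0 37
handle y 0 628.8 153.0 166.0 18
handle y 15 626.4 152.0 163.0 6
handle y 45 625.4 155.0 164.0 23
handle y 60 620.3 155.0 245.0 30
handle y 75 622.6 154.0 165.0 31
handle y 90 621.2 155.0 164.0 25
handle y 105 621.0 120.0 165.0 62
table [421.53097651  68.3966166   -1.11250673]
```

```bash
python3 -m pendant '[{"linear":[0,0,-2],"twist":0},{"linear":[0,0,-4],"twist":0},{"linear":[0,0,-5],"twist":0}]';python3 -m pendant '[{"linear":[0,0,-1],"twist":0},{"linear":[0,0,-2],"twist":0}]'; python3 -m pendant '[{"linear":[0,0,-1],"twist":0}]'
```

```text
time: 5.95
tool_pos: [627.4, 42.4, 119.7]
tcp_rot: [-3.142, -0.0, -1.45]
contact_force: [-1.6, 0.6, 4.7]
grip_width: 1.1
time: 6.2
tool_pos: [627.4, 42.4, 117.7]
tcp_rot: [-3.142, -0.0, -1.45]
contact_force: [-0.9, -0.1, 4.9]
grip_width: 0.2
time: 6.32
tool_pos: [627.5, 42.4, 117.2]
tcp_rot: [-3.141, -0.0, -1.45]
contact_force: [-3.6, -0.2, 10.9]
grip_width: 0.5
```

Force rose at the stop: the reported z of 117.3 corresponds to the real 157, an offset of about 39.7. I'll give one small seating press, then retract and go above the cap with the gripper open.

```bash
python3 -m pendant '[{"linear":[0,0,-0.5],"twist":0},{"linear":[0,0,-1],"twist":0},{"linear":[0,0,4],"twist":0},{"linear":[0,0,20],"twist":0},{"linear":[0,0,50],"twist":0}]'
python3 -m pendant '[{"linear":[-8,12,4],"twist":0},{"linear":[-28,40,4],"twist":0},{"linear":[-55,80,4],"twist":0},{"linear":[-85,125,0],"twist":0},{"linear":[-115,170,-15],"twist":0},{"linear":[-142,210,-40],"twist":0},{"linear":[-163,241,-65],"twist":0},{"linear":[-176,261,-85],"twist":0},{"linear":[-182,269,-100],"twist":0},{"linear":[-182,269,-107],"twist":0},{"linear":[-182,269,-107],"twist":0}]' 0
python3 - <<'E'
from h import *
import m
c=cap('side');m.screen(c);W=allworld(c);t=cap('top')
o=bot.get_obs();print(o['tool_pos'],o['grip_width'],o['contact_force'])
def brass(c):
    W=allworld(c);X,Y,Z=W[...,0],W[...,1],W[...,2];hsv=cv2.cvtColor(c['frame'],cv2.COLOR_BGR2HSV)
    for lo in(30,34,38):
        q=(c['z_map']>0)&(Z>lo)&(Z<50)&(abs(X-538)<28)&(abs(Y-31)<28); p=W[q]
        if len(p): print('stud',lo,len(p),p.mean(0).round(1),np.round(cv2.minEnclosingCircle(p[:,:2].astype(np.float32)),1) if 0 else cv2.minEnclosingCircle(p[:,:2].astype(np.float32)))
    q=(c['z_map']>0)&(cv2.inRange(hsv,(22,100,80),(35,255,255))>0)&(Z>10)&(Z<30)&(X>480)&(X<640)&(abs(Y-35)<60)
    print('tongue',q.sum(),cv2.minAreaRect(W[q][:,:2].astype(np.float32)) if q.sum()>5 else '',np.median(Z[q]))
for d in(c,t): brass(d)
A=cv2.resize(t['frame'][180:340,150:350],(400,320),interpolation=2);B=cv2.resize(c['frame'][220:420,200:340],(400,571),interpolation=2)
cv2.imwrite('pics/crop7.png',np.hstack([cv2.copyMakeBorder(A,0,251,0,0,0),B]))
E
```

```text
time: 6.95
tool_pos: [626.7, 42.4, 166.4]
tcp_rot: [3.139, 0.0, -1.45]
contact_force: [-0.1, -0.3, 0.4]
grip_width: 0.3
time: 8.32
tool_pos: [445.8, 310.7, 59.5]
tcp_rot: [3.141, -0.0, -1.451]
contact_force: [0.3, -0.4, 0.2]
grip_width: 91.7
tongue z [10.5 16.2 38.7] 293
handle y -30 636.0 121.0 150.0 9
handle y -15 631.3 122.0 156.0 30
handle y 0 630.3 145.0 156.0 16
handle y 15 627.1 148.0 156.0 14
handle y 30 623.8 147.0 155.0 9
[446.3680472  310.87401752  60.30081905] 91.48512126821724 [-0.12746022 -0.15717701  0.04581305]
stud 30 58 [538.4  36.   35.6] ((539.582763671875, 33.71664047241211), 13.257631301879883)
stud 34 34 [539.6  35.   38.1] ((541.1795654296875, 34.4675178527832), 11.29002857208252)
stud 38 18 [540.   34.9  39.9] ((539.4244995117188, 34.56123733520508), 9.59361743927002)
tongue 246 ((566.7987670898438, 36.337257385253906), (117.80451202392578, 64.3123779296875), 6.821960926055908) 15.933452382816274
stud 30 62 [539.8  32.7  38.9] ((539.8746948242188, 32.90890121459961), 13.602896690368652)
stud 34 56 [539.5  32.8  39.6] ((539.365234375, 32.70615005493164), 13.221120834350586)
stud 38 35 [540.   32.7  41.5] ((539.3488159179688, 31.729936599731445), 10.30289363861084)
tongue 719 ((566.6094360351562, 35.12509536743164), (113.62574768066406, 60.30571365356445), 6.850150108337402) 18.044554236476106
```

View pics/crop7.png

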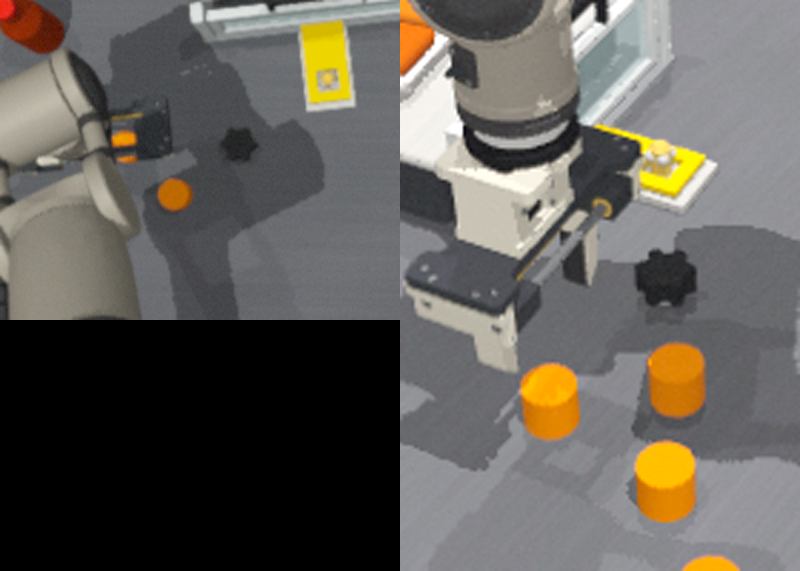

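Screen is down: the tongue lies flat around the stud at side crop (660,155). The open gripper hovers over the target cap, at crop (550,400). I'll check fingertip height and position from depth.

Run:
```python
from h import *
c=dict(np.load('last_side.npz'));W=allworld(c);f=c['frame'].astype(int)
for u in(231,234,238):
  print(u,[(v,*W[v,u].round().astype(int).tolist()) for v in range(330,352,3)])
for u in(260,264,268):
  print(u,[(v,*W[v,u].round().astype(int).tolist()) for v in range(300,324,3)])
print(cv2.projectPoints(np.array([[446,311,100.],[446,311,60],[446-5.5,311+46,100],[446-5.5,311+46,60],[451.5,265,100],[451.5,265,60]]),c['rvec'],c['tvec'],np.array([[c['fx'],0,c['cx']],[0,c['fy'],c['cy']],[0,0,1.]]),np.array([float(c['k1']),0,0,0]))[0].reshape(-1,2).round(1))
```

```text
231 [(330, 406, 402, 197), (333, 408, 401, 188), (336, 414, 396, 173), (339, 415, 396, 165), (342, 436, 376, 130), (345, 439, 375, 119), (348, 523, 293, -4), (351, 512, 305, 2)]
234 [(330, 400, 400, 199), (333, 402, 399, 190), (336, 409, 393, 173), (339, 407, 396, 169), (342, 428, 377, 135), (345, 431, 375, 123), (348, 432, 374, 114), (351, 509, 300, 0)]
238 [(330, 400, 391, 191), (333, 398, 393, 187), (336, 400, 392, 177), (339, 397, 396, 174), (342, 429, 364, 123), (345, 430, 365, 116), (348, 429, 366, 109), (351, 502, 294, -1)]
260 [(300, 452, 263, 146), (303, 420, 301, 181), (306, 416, 306, 179), (309, 450, 267, 126), (312, 453, 266, 115), (315, 452, 267, 108), (318, 451, 269, 102), (321, 520, 190, -1)]
264 [(300, 420, 288, 179), (303, 443, 262, 142), (306, 442, 264, 136), (309, 443, 263, 127), (312, 443, 264, 118), (315, 443, 265, 112), (318, 443, 266, 103), (321, 512, 186, -1)]
268 [(300, 442, 250, 141), (303, 443, 248, 132), (306, 443, 250, 125), (309, 444, 249, 116), (312, 440, 255, 113), (315, 518, 163, -2), (318, 511, 172, -1), (321, 506, 178, -4)]
[[249.4 331.4]
 [251.  345.5]
 [237.1 346.1]
 [238.9 360.3]
 [261.1 317.5]
 [262.3 331.5]]
```

Confirmed: tips are at about z 100 when the report says 60. Descending 92 mm puts them at real z≈8.

```bash
python3 -m pendant '[{"linear":[-1,1,-12],"twist":0},{"linear":[-1,1,-32],"twist":0},{"linear":[-1,1,-54],"twist":0},{"linear":[-1,1,-72],"twist":0},{"linear":[-1,1,-84],"twist":0},{"linear":[-1,1,-89],"twist":0},{"linear":[-1,1,-92],"twist":0},{"linear":[-1,1,-92],"twist":0}]'
python3 -m pendant '[{"linear":[0,0,0],"twist":0},{"linear":[0,0,0],"twist":0},{"linear":[0,0,0],"twist":0},{"linear":[0,0,0],"twist":0},{"linear":[0,0,0],"twist":0},{"linear":[0,0,0],"twist":0},{"linear":[0,0,0],"twist":0},{"linear":[0,0,0],"twist":0}]' 255
```

```text
time: 9.43
tool_pos: [444.6, 312.5, -32.0]
tcp_rot: [-3.141, 0.0, -1.45]
contact_force: [-0.0, 0.4, 0.9]
grip_width: 92.0
time: 10.42
tool_pos: [444.4, 312.3, -32.2]
tcp_rot: [3.142, -0.0, -1.45]
contact_force: [0.5, 0.2, -0.4]
grip_width: 42.0
```

```bash
python3 -m pendant '[{"linear":[0,0,6],"twist":0},{"linear":[0,0,24],"twist":0},{"linear":[0,0,50],"twist":0},{"linear":[4,-10,70],"twist":0},{"linear":[13,-36,75],"twist":0},{"linear":[27,-78,75],"twist":0},{"linear":[41,-120,75],"twist":0},{"linear":[55,-162,75],"twist":0},{"linear":[69,-204,75],"twist":0},{"linear":[81,-240,75],"twist":0},{"linear":[90,-266,75],"twist":0},{"linear":[94,-277,75],"twist":0},{"linear":[95,-280,75],"twist":0},{"linear":[95,-280,75],"twist":0},{"linear":[95,-280,75],"twist":0}]'
python3 - <<'E'
from h import *
c=cap('side');t=cap('top');o=bot.get_obs();print(o['tool_pos'],o['grip_width'],o['contact_force'],o['time'])
for d in(c,t):
    W=allworld(d);hsv=cv2.cvtColor(d['frame'],cv2.COLOR_BGR2HSV)
    q=(cv2.inRange(hsv,(5,120,60),(18,255,255))>0)&(W[...,0]>490)&(W[...,0]<590)&(abs(W[...,1]-32)<50)&(W[...,2]>40)&(W[...,2]<130)
    p=W[q];print(len(p))
    if len(p)>20: print(p.min(0).round(),p.max(0).round(),p[p[:,2]>np.percentile(p[:,2],97)-6].mean(0).round(1))
    # cylinder fit r=21 on side points
    from scipy.optimize import least_squares
    s=p[(p[:,2]<np.percentile(p[:,2],90)-6)] if len(p)>20 else p
    if len(s)>30:
        r=least_squares(lambda a:np.hypot(s[:,0]-a[0],s[:,1]-a[1])-21,[539,33],loss='soft_l1');print('cyl',r.x.round(1),len(s),np.abs(r.fun).mean().round(2))
B=cv2.resize(c['frame'][190:310,220:330],(550,600),interpolation=2);cv2.imwrite('pics/crop8.png',B)
E
```

```text
time: 12.3
tool_pos: [539.0, 33.3, 42.7]
tcp_rot: [3.141, 0.0, -1.449]
contact_force: [0.4, 0.7, 0.2]
grip_width: 41.6
[539.14397796  33.14276139  42.74877146] 41.90361259117546 [-0.21216207  0.37789423  0.32000157] 12.4
150
[518.  18.  71.] [548.  56. 111.] [527.2  35.7 108.8]
cyl [540.9  34.4] 92 1.31
0
```

View pics/crop8.png

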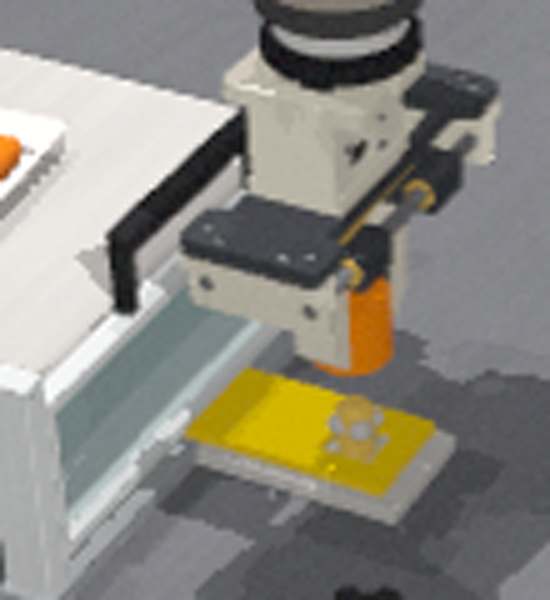

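The side crop shows the cap held straight above the stud, cap bottom at (345,365) and stud at (357,420), with the screen down. The offsets agree within about 1 mm, so I'll lower it.

```bash
python3 -m pendant '[{"linear":[0,0,-6],"twist":0},{"linear":[0,0,-16],"twist":0},{"linear":[0,0,-25],"twist":0},{"linear":[0,0,-29],"twist":0},{"linear":[0,0,-31],"twist":0},{"linear":[0,0,-32],"twist":0}]'; python3 -m pendant '[{"linear":[0,0,-1],"twist":0},{"linear":[0,0,-2],"twist":0},{"linear":[0,0,-3],"twist":0}]'; python3 -m pendant '[{"linear":[0,0,-1],"twist":0},{"linear":[0,0,-2],"twist":0},{"linear":[0,0,-3],"twist":0}]'
```

```text
time: 13.15
tool_pos: [539.5, 32.4, 10.7]
tcp_rot: [-3.141, -0.0, -1.45]
contact_force: [0.0, 1.0, -0.5]
grip_width: 41.6
time: 13.52
tool_pos: [539.4, 32.4, 7.8]
tcp_rot: [-3.141, -0.0, -1.45]
contact_force: [0.2, -0.2, -0.5]
grip_width: 41.9
time: 13.9
tool_pos: [539.3, 32.4, 4.7]
tcp_rot: [3.142, -0.0, -1.45]
contact_force: [0.0, -0.8, -0.8]
grip_width: 42.0
```

No contact, and the underside is about 5 mm below the stud's top, so the mouth is around the stud. I'll press on slowly.

```bash
for i in 1; do :; done; python3 -m pendant '[{"linear":[0,0,-1],"twist":0},{"linear":[0,0,-2],"twist":0},{"linear":[0,0,-3],"twist":0}]'; python3 -m pendant '[{"linear":[0,0,-1],"twist":0},{"linear":[0,0,-2],"twist":0}]'; python3 -m pendant '[{"linear":[0,0,-1],"twist":0},{"linear":[0,0,-2],"twist":0}]'
```

```text
time: 14.28
tool_pos: [539.8, 32.4, 2.4]
tcp_rot: [-3.141, -0.0, -1.45]
contact_force: [-2.0, 0.5, 9.6]
grip_width: 41.6
time: 14.52
tool_pos: [540.5, 32.1, 1.6]
tcp_rot: [-3.139, -0.001, -1.45]
contact_force: [-3.2, -0.5, 18.2]
grip_width: 41.8
time: 14.78
tool_pos: [541.4, 31.8, 0.7]
tcp_rot: [-3.137, -0.002, -1.45]
contact_force: [-4.6, -1.5, 25.0]
grip_width: 41.5
```

Force is 25 N with the tool drifting +2 mm in x and a -x reaction. I'll recentre in x before pushing further.

```bash
python3 -m pendant '[{"linear":[-1,0.3,0],"twist":0},{"linear":[-2,0.6,0],"twist":0},{"linear":[-2,0.6,0],"twist":0}]'; python3 -m pendant '[{"linear":[0,0,-1],"twist":0},{"linear":[0,0,-1],"twist":0}]'
```

```text
time: 15.15
tool_pos: [541.2, 31.9, 0.7]
tcp_rot: [-3.133, -0.003, -1.45]
contact_force: [1.5, -3.6, 15.9]
grip_width: 41.7
time: 15.4
tool_pos: [541.2, 31.9, 0.2]
tcp_rot: [-3.133, -0.003, -1.45]
contact_force: [0.2, -3.3, 20.0]
grip_width: 41.8
```

```bash
python3 -m pendant '[{"linear":[0,0,-1],"twist":0},{"linear":[0,0,-2],"twist":0}]'; python3 -m pendant '[{"linear":[0,0,-1],"twist":0},{"linear":[0,0,-2],"twist":0}]'
python3 - <<'E'
from h import *
c=cap('side');o=bot.get_obs();print(o['tool_pos'],o['tcp_rot'],o['contact_force'],o['moment'])
cv2.imwrite('pics/crop9.png',cv2.resize(c['frame'][200:300,230:320],(540,600),interpolation=2))
E
```

```text
time: 15.65
tool_pos: [540.6, 31.9, -2.3]
tcp_rot: [-3.134, -0.003, -1.45]
contact_force: [1.3, -4.2, 13.5]
grip_width: 41.4
time: 15.9
tool_pos: [540.2, 31.9, -5.0]
tcp_rot: [-3.136, -0.002, -1.45]
contact_force: [0.6, -3.7, 12.0]
grip_width: 41.4
[540.10289077  31.90327169  -5.28867927] [-3.13572590e+00 -2.43125176e-03 -1.45012367e+00] [ 1.71071956 -3.99250664  9.48433061] [-0.7081359  -0.27638902 -0.01897097]
```

View pics/crop9.png

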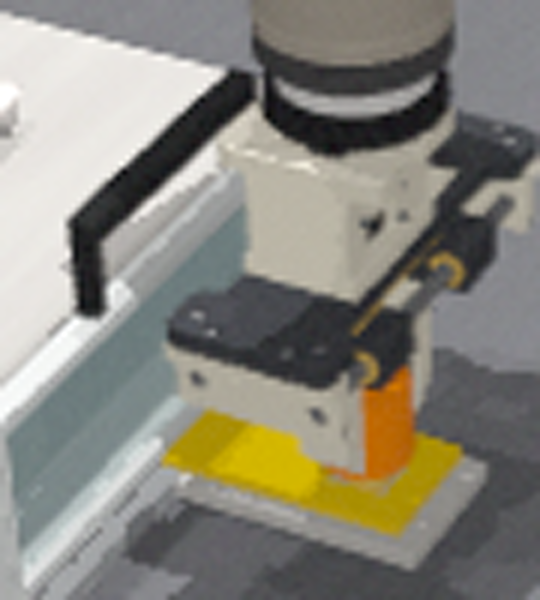

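The cap is over the stud and going down, its bottom rim at crop (375,470). Force has peaked (~25 N) and is dropping. Continuing.

```bash
python3 -m pendant '[{"linear":[0.5,-0.5,-1],"twist":0},{"linear":[1,-0.6,-2],"twist":0}]'; python3 -m pendant '[{"linear":[0,0,-1],"twist":0},{"linear":[0,0,-2],"twist":0}]';  python3 -m pendant '[{"linear":[0,0,-1],"twist":0},{"linear":[0,0,-2],"twist":0}]'
```

```text
time: 16.2
tool_pos: [540.1, 31.7, -7.8]
tcp_rot: [-3.138, -0.002, -1.45]
contact_force: [0.9, -2.1, 4.5]
grip_width: 42.0
time: 16.45
tool_pos: [538.8, 32.1, -11.4]
tcp_rot: [-3.141, -0.0, -1.45]
contact_force: [2.1, -1.2, -1.6]
grip_width: 41.9
time: 16.7
tool_pos: [538.3, 32.4, -12.5]
tcp_rot: [3.142, -0.0, -1.45]
contact_force: [-3.7, -1.7, 17.3]
grip_width: 41.8
```

It clicked (force fell to about 0), and force now rises at z -12.5, where the predicted home is about -12.3. I'll press a bit more to confirm it's a hard stop.

```bash
python3 -m pendant '[{"linear":[0,0,-0.5],"twist":0},{"linear":[0,0,-1],"twist":0},{"linear":[0,0,-1],"twist":0}]'; python3 -m pendant '[{"linear":[0,0,-0.5],"twist":0},{"linear":[0,0,-0.5],"twist":0},{"linear":[0,0,-0.5],"twist":0}]'
python3 - <<'E'
from h import *
import m
c=cap('side');t=cap('top');m.screen(c);o=bot.get_obs();print(o['tool_pos'],o['contact_force'],o['grip_width'],o['time'])
W=allworld(c);hsv=cv2.cvtColor(c['frame'],cv2.COLOR_BGR2HSV)
q=(cv2.inRange(hsv,(5,120,60),(18,255,255))>0)&(abs(W[...,0]-540)<40)&(abs(W[...,1]-32)<40)&(W[...,2]>10)&(W[...,2]<130)
p=W[q];print('cap z',np.percentile(p[:,2],[2,98]).round(1),len(p))
cv2.imwrite('pics/fin.png',np.hstack([cv2.resize(c['frame'][200:400,200:350],(400,533)),cv2.resize(t['frame'][160:340,150:450],(400,240))[:,:] if 0 else cv2.copyMakeBorder(cv2.resize(t['frame'][160:340,150:450],(400,240)),0,293,0,0,0)]))
E
```

```text
time: 17.08
tool_pos: [538.4, 32.4, -12.5]
tcp_rot: [-3.141, -0.0, -1.45]
contact_force: [-5.4, -1.5, 17.8]
grip_width: 42.1
time: 17.45
tool_pos: [538.5, 32.4, -12.6]
tcp_rot: [-3.141, -0.0, -1.45]
contact_force: [-7.4, -2.5, 22.5]
grip_width: 41.7
tongue z [10.9 15.5 19.1] 362
handle y -30 634.5 136.0 154.0 6
handle y -15 632.8 132.0 157.0 32
handle y 0 631.8 143.0 158.0 25
handle y 15 629.6 149.0 157.0 24
handle y 30 628.5 146.0 156.0 24
handle y 45 625.1 146.0 158.0 25
handle y 60 624.7 146.0 158.0 26
handle y 75 622.5 146.0 157.0 25
handle y 90 620.2 127.0 158.0 32
handle y 105 621.0 120.0 158.0 51
[538.45548319  32.46157644 -12.56307838] [-5.83379492 -1.59319341 21.74457835] 42.16620218105104 17.55
cap z [18.6 56.1] 130
```

View pics/fin.png

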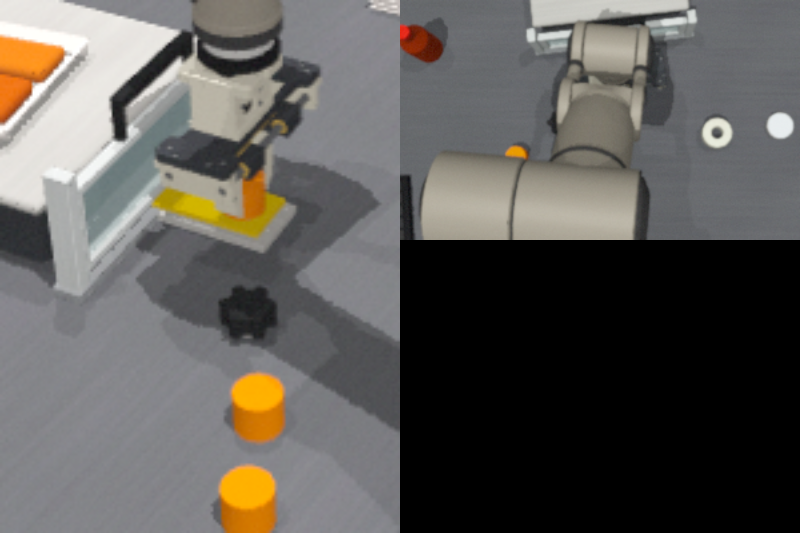

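The cap spans z≈19–56 (home is 20–56), sitting at a hard stop with about 22 N of steady push. The screen is down (bar top 157) and the other things are undisturbed. Handing in while holding.

```bash
python3 -c "
from plant import bot
print(bot.close_job()); o=bot.get_obs(); print(o['time'],o['tool_pos'],o['contact_force'],o['grip_width'])"
```

```text
the job is handed in; nothing more can be done
None
the job is handed in; nothing more can be done
```

I lowered the splash screen to its stop, pressed the orange cap farthest from the base onto the stud until it clicked and sat fully home, and handed in at about 17.5 s while still holding it down.

- **Cap and push:** The last picture put the cap at z 19–56 mm, against 20–56 when home. It stayed at a hard stop with a steady push of about 22 N.
- **Screen:** It is still down, with the handle's top at about 157 mm.
- **Counter:** Everything else in view looked unmoved. I did not check the trays, and two of the spare caps were out of view in the last picture.

Two readings disagreed with what I expected:
- **Height reading:** The robot's reported tool height was about 40 mm lower than the real fingertips. The cameras and the touch on the handle both showed this, so I went by the cameras and the force instead.
- **Click force:** The push reached about 25 N just before the click, not the 15 N described. The tool had drifted about 2 mm sideways, so I recentred it. It stayed well under the 80 N limit.

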